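Jack up the front of the shaker and hold it there

TASK

I need to wind out the front feet of the plate shaker: stand the small lever jack in front of it with its domed saddle right under the round lift pad of the shaker's front lug and its handle pointing straight out from the shaker's front, and let go of the jack with its handle still up. Then press the jack's handle all the way down from above, so that the shaker's front is lifted, and finish while still holding the handle down. Do not push the shaker along or hold it yourself, keep the rack on it in place and leave the other things where they are.

Things in the scene. Friction and masses are not known exactly. Their poses are not given: they have to be found in the camera images.
- shaker: Plate shaker: white box 170 x 200 mm on four short feet, grey platform 180 x 210 mm on top (to z 88 mm); 2.4 kg, loose. Origin: middle of its underside; x from front to back, z up. Front face at x = -85 mm, roughly towards the robot. From it juts a steel lug, 46 mm wide, z 60 to 67 mm, to x = -137 mm, with a round button on top (to z 72 mm) above the lift pad. Free space below the lug.
- lift_pad (a point): Marked lift point: middle of the underside of the round black rubber pad (26 mm diameter) under the lug; in the shaker's frame at (-115, 0, 57) mm. Lifting the front here takes 7 to 12 N.
- jack: Steel lever jack, 0.7 kg, loose. Origin on its underside; z up, x along the lever from handle to saddle. Base plate x -100 to +88, 60 wide, 8 mm thick. Two upright cheeks (x -7 to +37, z 8 to 58, 38 mm across their outer faces in y): grip it across these. The lever turns between them about a pin at x 15, z 40 mm; domed saddle at its +x end, black handle paddle at its -x end, over the base plate.
- saddle (a point): Centre of the saddle's dome (radius 12 mm: its top is 12 mm above this point). Handle up: at (76, 0, 39) mm in the jack's frame, dome top at z 50.5 mm, so it goes under the lift pad with 6.5 mm to spare; handle down: 22 mm higher and 4 mm nearer the pin.
- paddle (a point): Middle of the top face of the handle paddle (40 mm along the lever, 34 mm wide, 8 mm thick). Handle up: at (-75, 0, 61) mm in the jack's frame; fully down: at (-76, 0, 26) mm. Press it here, straight down.
- jack_lever (a joint): Lever angle, rad: 0 handle up (saddle low, where a spring returns it), 0.38 handle down against its stop (saddle high). About 2 N at the paddle without load, 6 to 11 N with the shaker's front on the saddle.
- rack: Black moulded tube rack 78 x 178 x 24 mm lying loose on the shaker's platform; origin at the middle of its underside. To stay there.
- cup_a: Lidded specimen cup, 56 mm across, 57 mm high, origin under its middle. Bystander.
- cup_b: Another such specimen cup. Bystander.
- tape: Roll of white tape lying flat to the left of the shaker, 58 mm across, 20 mm high. Bystander.
- pipette: Micropipette lying on the worktop, 258 mm long. Bystander.
- marker: Marker pen lying on the worktop, 120 mm long. Bystander.
Mind the look-alikes: they are no part of the job. Leave any green look-alike of the rack alone.

How it is judged:
On the way, in this order (a step that is already met when the one before it is completed fails the run):
1. the jack stands with its saddle under the lift pad, handle up and let go (angle between the x axis of jack and the x axis of shaker, either way round below 0.3 rad and angle between jack's own z axis and vertical below 0.06 rad and contact force between shaker and the arm below 0.5 N and contact force between shaker and the fingers below 0.5 N and horizontal distance between saddle and lift_pad below 0.01 m and value of joint jack_lever below 0.08 rad and contact force between jack and the fingers below 0.3 N and linear speed of jack below 0.02 m/s and height (world z) of jack below 0.004 m), for 0.2 s.
2. the handle is pressed down and the shaker's front is up (value of joint jack_lever above 0.32 rad and height (world z) of lift_pad above 0.066 m), for 0.2 s.
At the end, for the whole second after the job is handed in: Handle held down by the robot (over 0.32 rad); shaker front carried by the saddle (over 3 N), pad over 9 mm up and within 16 mm of the saddle sideways; jack flat, within 0.3 rad of straight out; shaker not touched by the robot, rack still on it (all of step 2 and angle between the x axis of jack and the x axis of shaker, either way round below 0.3 rad and angle between jack's own z axis and vertical below 0.06 rad and contact force between shaker and the arm below 0.5 N and contact force between shaker and the fingers below 0.5 N and horizontal distance between saddle and lift_pad below 0.016 m and contact force between jack and shaker above 3 N and linear speed of shaker below 0.02 m/s and (contact force between jack and the fingers above 1.5 N or contact force between jack and the arm above 1.5 N) and z of rack in the frame of shaker above 0.08 m and horizontal distance between rack and shaker below 0.06 m); the arm keeps its last pose, push and grip.
It fails at once if the shaker is shoved or turned over (distance of shaker from where it was at the start of the episode above 0.03 m).
It fails at once if the rack on the shaker is displaced (distance of rack from where it was at the start of the episode above 0.04 m).
It fails at once if a bystander is disturbed (distance of any of cup_a, cup_b, tape, pipette, marker from where it was at the start of the episode above 0.03 m).
It also fails if it takes over 54 s, if anything falls off the work surface, if the arm or the gripper's body presses on something with over 40 N, if the wrist force passes 120 N, or if a joint passes its speed limit or range.

ROBOT

A 6-joint arm with a two-finger parallel gripper is mounted at the origin on a cart in front of the work surface, level with it; the furniture and walls round the work are solid. World frame = base frame: x ahead of the robot, y to its left, z up, the work surface at z = 0. Lengths are in m, angles in rad, forces in N, time in s.
With the tool pointing down it reaches from about 0.35 to 0.85 m from the base axis. Payload 8.1 kg.
Tool frame: the origin (TCP) lies at the very end of the fingers, on their centre line; the grasp point (between the pads) lies robot.grip_point_offset behind it (robot.grip_point_offset is the distance from the TCP to the grasp point, in m); z points along the fingers, y is the line along which they close (so a half turn about z gives the same grasp; the last joint's range is limited). The gripper opens to 93 mm and grips with 3 to 60 N. Pads are 15 mm wide; open, the fingers measure 128 mm over their backs; the gripper's body (75 mm by 188 mm) begins 65 mm behind the grasp point.
Start: joints at [-1.204, 0.13, 1.488, -0, 1.523, -0.085], TCP at [0.262, -0.54, 0.219] pointing down, gripper open.
Joint ranges: [-2.96, 2.96], [-0.89, 2.26], [0.02, 2.5], [-1.34, 4.48], [0, 2.73], [-2.66, 2.66]. Speed limits (rad/s): [2.39, 2.39, 2.79, 3.14, 3.14, 3.14].

INTERFACE

Orientations are given as a rotation vector (axis times angle).
In Python, from plant import robot, eyes gives the robot as it stands. The module is installed in compiled form; this text tells all that it offers.
- The arm moves only by the tool apply_moves, never from a script. Its argument "steps" is one flat list of numbers, 7 for each row, row after row: the shift along the tool's x, y, z in units of 30 mm (1.0 is 30 mm), then the turn, a rotation vector about the tool's x, y, z in units of 6 degrees (1.0 is 6 degrees), then the opening in per cent of the stroke, from 0 (shut) to 100 (fully open). In form: [dx, dy, dz, ax, ay, az, fingers, dx, dy, dz, ax, ay, az, fingers, ...]. A call has 1 to 12 rows; each row shifts and turns the commanded pose from where the row before left it, along the tool's axes as they then stand; what a row does not reach is not made up. A row lasts 1/12 s, in which the tool goes at most 41.7 mm and 7.16 degrees, less where a joint would pass 70% of its speed; a pose out of reach is approached as far as the arm can. A call is refused whole if a number of a shift passes 1 or a number of a turn 1, either way. A call with a gripper value outside its range is refused whole. The fingers move at their own pace and stop on an object; "grip_force" is the grip in N (left out, the last holds). Time passes only in rows, so rows that do not move let the fingers close. It gives the time, the measured TCP pose, the force, the opening and the grip force at its end, in the units of the state.
- robot.read_state(): the state, without advancing time (a new reading comes with each control period).
- eyes.read_camera(name): name is "scene" or "side" or "wrist"; returns the picture (384x512x3 uint8, red, green, blue); there is no depth.
- eyes.calibration(name): a dict with "K" (3x3 intrinsics, pixels), "R" (3x3) and "t" (3): a world point X has camera coordinates R X + t. Camera axes: x right, y down, z forward; pixel columns grow to the right and rows downward; lengths in m; the calibration is good to about 2 mm. A picture is of the moment at which its call begins: read the wrist's pose just before it. calibration takes no time and is no camera call; for the wrist camera it gives the pose at the moment of the call.
- robot.close_job(): hands the job in; it is judged then, once.
Trained networks look in the newest picture that a camera, given by its name, has taken for a name from the list of things; names that differ only in an ending like _2 or _b are one class to them, and where a whole thing is asked for, a point or a joint stands for the part that bears it (a point fixed in the world has none). Each returns a list of dicts, best first, with "conf" (0 to 1); they miss things now and then, are a little off and sometimes report something else, mostly with a low value. They report only what shows in the picture. A call takes as long as a camera call. They do not tell look-alikes from the thing itself.
- eyes.search_frame(camera, thing): "rect" ([left, top, width, height] in pixels, round what is visible of it).
- eyes.place_of(camera, thing): "xy" ([column, row] in pixels: a listed point, or the origin of a listed thing).
The state is a dict: "t": time; "q": joint angles; "dq": joint speeds; "joint_torque": joint torques, N m; "tool_pos": TCP position; "orientation": TCP orientation; "force": force on the tool from outside, world axes, zero at the start; "wrist_torque": the same for the moment, N m; "opening": finger opening in m; "gripper_force": force on a finger pad.
Only numpy, scipy, OpenCV 4.12 (cv2) and the standard library are available. Lean on these libraries where they do the work, as an engineer would, in place of code of your own. Each camera call takes 0.05 s, during which the arm holds its last target. There are 200 camera calls.

## Working session

There is one attempt and no reset: what is moved stays moved. The work goes in short steps, Python scripts to look and compute and a tool call to move; the robot and the scene stay as the last step left them, time stands still between calls to the robot, and variables do not carry over. Pictures are saved under pics/ and viewed, at most 10 in all, crops included, and the job is handed in when it is done.

Besides the shell and the picture viewer there is one more tool, called by a JSON object that holds its "fn" and its "kwargs". apply_moves: Moves the arm, as the interface text tells. Its arguments: {"type":"object","properties":{"steps":{"type":"array"},"grip_force":{"type":"number"}},"required":["steps"]}

```bash
mkdir -p pics; cat > h.py <<'E'
import numpy as np, cv2
from scipy.spatial.transform import Rotation as Ro
from plant import robot, eyes
def ray(cam,px):
    c=eyes.calibration(cam);K,R,t=map(np.array,(c["K"],c["R"],c["t"]))
    o=-R.T@t.ravel(); d=R.T@np.linalg.solve(K,[px[0],px[1],1.]); return o,d
def atz(cam,px,z):
    o,d=ray(cam,px); return o+d*(z-o[2])/d[2]
def proj(cam,X):
    c=eyes.calibration(cam);p=np.array(c["K"])@(np.array(c["R"])@np.array(X)+np.array(c["t"]).ravel());return p[:2]/p[2]
def tri(p1,c1,p2,c2):
    o1,d1=ray(c1,p1);o2,d2=ray(c2,p2);d1/=np.linalg.norm(d1);d2/=np.linalg.norm(d2)
    s=np.linalg.lstsq(np.c_[d1,-d2],o2-o1,rcond=None)[0];a=o1+s[0]*d1;b=o2+s[1]*d2
    return (a+b)/2,np.linalg.norm(a-b)
def snap(cam,name):
    im=eyes.read_camera(cam);cv2.imwrite(f'pics/{name}.png',im[:,:,::-1]);return im
E
python3 - <<'E'
from h import *
np.set_printoptions(precision=3,suppress=True)
s=robot.read_state();print(s["tool_pos"],s["orientation"],robot.grip_point_offset,s["opening"])
a=snap("scene","s0");b=snap("side","d0");c=snap("wrist","w0")
cv2.imwrite('pics/all0.png',np.hstack([cv2.resize(a,(400,300)),cv2.resize(b,(400,300))])[:,:,::-1])
for cam in("scene","side"):
    print(cam,-np.array(eyes.calibration(cam)["R"]).T@np.array(eyes.calibration(cam)["t"]).ravel())
    for th in("saddle","paddle","lift_pad","shaker","jack","rack"):
        print(th,[(np.round(d["xy"],1),round(d["conf"],2)) for d in eyes.place_of(cam,th)[:4]])
E
```

```text
[ 0.262 -0.539  0.218] [-3.06  -0.703  0.001] 0.0188 0.09296201210176852
scene [-0.493  0.895  0.82 ]
saddle [(array([308.5, 159.8]), 0.43)]
paddle [(array([309.6, 163.2]), 0.65), (array([315.6, 174.5]), 0.53)]
lift_pad [(array([235. , 185.9]), 0.6)]
shaker [(array([221.5, 184.3]), 0.57)]
jack [(array([307.6, 180.4]), 0.61)]
rack [(array([267.4, 268.3]), 0.78), (array([214.5, 160. ]), 0.62)]
side [0.345 0.967 0.903]
saddle [(array([245.4, 130.8]), 0.73)]
paddle [(array([281. , 139.2]), 0.7)]
lift_pad [(array([219.5, 188.2]), 0.62)]
shaker [(array([190.6, 193.3]), 0.93)]
jack [(array([261.9, 146.9]), 0.58)]
rack [(array([336.1, 255. ]), 0.96), (array([178.9, 169.1]), 0.69)]
```

View pics/s0.png

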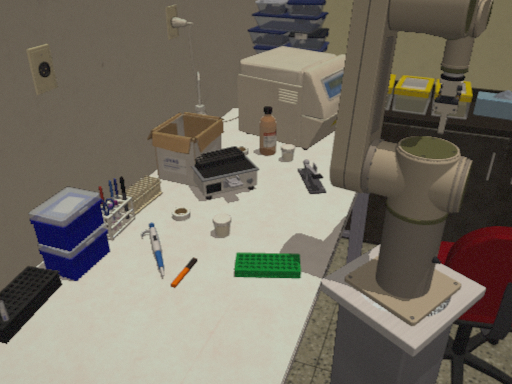

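View pics/d0.png

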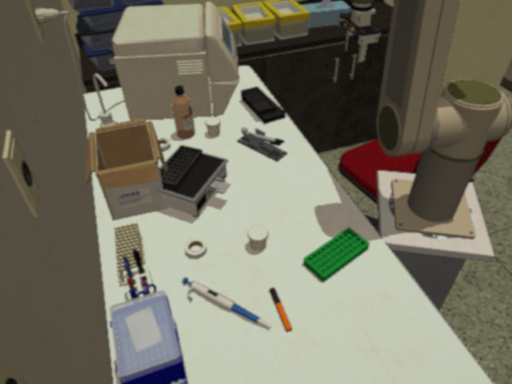

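The pictures show the shaker, with the black rack on it, at scene (225,178) / side (190,180). The jack is at scene (311,177) / side (262,145). The rack look-alike is green, at scene (268,265); the dark tray at side (262,103) is also not part of the job. Cups are at scene (222,226) and (288,152).

```bash
python3 - <<'E'
from h import *
np.set_printoptions(precision=3,suppress=True)
P={}
for th in("saddle","paddle","lift_pad","shaker","jack","cup_a"):
    r=[]
    for cam in("scene","side"):
        eyes.read_camera(cam); l=eyes.place_of(cam,th); r.append([d["xy"] for d in l][:3])
    z=dict(saddle=.039,paddle=.061,lift_pad=.057,shaker=0,jack=0,cup_a=0)[th]
    for cam,l in zip(("scene","side"),r):
        for p in l: print(th,cam,np.round(p),atz(cam,p,z))
    if r[0] and r[1]: print("  tri",*tri(r[0][0],"scene",r[1][0],"side"))
# enlarge crops
a=cv2.imread('pics/s0.png')[110:250,170:350];b=cv2.imread('pics/d0.png')[90:230,130:310]
cv2.imwrite('pics/crop0.png',np.vstack([cv2.resize(x,(385,300),interpolation=cv2.INTER_CUBIC) for x in(a,b)]))
cv2.imwrite('pics/crop0.png',np.hstack([cv2.resize(x,(400,311),interpolation=cv2.INTER_CUBIC) for x in(a,b)]))
for th in("saddle","paddle","lift_pad","jack"):
    print(th,[(np.round(d["xy"]),d["conf"]) for d in (eyes.read_camera("wrist"),eyes.place_of("wrist",th))[1][:2]])
E
```

```text
saddle scene [308. 162.] [ 0.616 -0.262  0.039]
saddle side [246. 130.] [ 0.62  -0.266  0.039]
saddle side [207. 134.] [ 0.753 -0.221  0.039]
  tri [ 0.621 -0.268  0.036] 0.0019563133581110897
paddle scene [320. 175.] [ 0.484 -0.192  0.061]
paddle side [280. 138.] [ 0.488 -0.204  0.061]
  tri [ 0.488 -0.198  0.061] 0.006802884639921429
lift_pad scene [234. 186.] [0.623 0.083 0.057]
lift_pad side [218. 189.] [0.637 0.079 0.057]
  tri [0.64  0.069 0.046] 0.0026525022761823267
shaker scene [222. 182.] [0.757 0.039 0.   ]
shaker scene [221. 236.] [0.479 0.243 0.   ]
shaker side [187. 190.] [0.755 0.041 0.   ]
  tri [0.754 0.041 0.001] 0.0013447456942561483
jack scene [310. 183.] [ 0.545 -0.207  0.   ]
jack side [259. 148.] [ 0.566 -0.219  0.   ]
  tri [ 0.569 -0.234 -0.016] 0.007173631737456003
cup_a scene [286. 159.] [ 0.748 -0.273  0.   ]
cup_a scene [222. 234.] [0.485 0.235 0.   ]
cup_a side [258. 245.] [0.489 0.228 0.   ]
cup_a side [210. 133.] [ 0.764 -0.284  0.   ]
cup_a side [178. 169.] [ 0.816 -0.058 -0.   ]
  tri [0.427 0.184 0.163] 0.2903434839829099
saddle []
paddle []
lift_pad []
jack []
```

View pics/crop0.png

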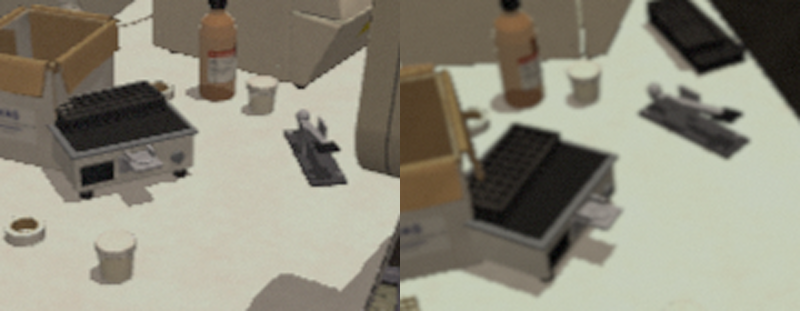

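Triangulated, the paddle-saddle distance is 149 mm (should be 151), so the jack pose is consistent: cheeks near (0.565, -0.237), yaw about -0.47. The shaker's origin is near (0.755, 0.04), with its yaw about -0.3 still rough. I'll move above the jack.

{"fn": "apply_moves", "kwargs": {"steps": [0,0,0,0,0,1,100,0,0,0,0,0,1,100,0,0,0,0,0,1,100,0,0,0,0,0,1,100,0,0,0,0,0,1,100,0,0,0,0,0,1,100,0,0,0,0,0,1,100,0,0,0,0,0,1,100,0,0,0,0,0,0.8,100,0.3,-0.9,0,0,0,0,100,0.3,-0.9,0,0,0,0,100,0.3,-0.9,0,0,0,0,100]}}

```text
t: 3.35
tool_pos: [0.323, -0.4793, 0.2186]
orientation: [-3.055, 0.733, 0.0]
force: [0.8, -0.0, -1.4]
opening: 0.0927
gripper_force: 0.0
```

{"fn": "apply_moves", "kwargs": {"steps": [0.3,-0.9,0,0,0,0,100,0.3,-0.9,0,0,0,0,100,0.3,-0.9,0,0,0,0,100,0.3,-0.9,0,0,0,0,100,0.3,-0.9,0,0,0,0,100,0.3,-0.9,0,0,0,0,100,0.3,-0.9,0,0,0,0,100,0.3,-0.9,0,0,0,0,100,0.3,-0.9,0,0,0,0,100,0.3,-0.9,0,0,0,0,100,0.3,-0.9,0,0,0,0,100,0.3,-0.9,0,0,0,0,100]}}

```text
t: 4.35
tool_pos: [0.5666, -0.2386, 0.2187]
orientation: [3.055, -0.731, 0.0]
force: [-0.5, -1.1, 0.2]
opening: 0.0929
gripper_force: 0.0
```

```bash
cat >> h.py <<'E'
def yaw():
    m=Ro.from_rotvec(robot.read_state()["orientation"]).as_matrix();return np.arctan2(m[1,0],m[0,0])
def goto(p,y=None):
    "shift in tool units after turning to yaw y; turn in units"
    s=robot.read_state();m=Ro.from_rotvec(s["orientation"]).as_matrix();y0=np.arctan2(m[1,0],m[0,0]);y=y0 if y is None else y
    q=Ro.from_euler('z',y)*Ro.from_rotvec([np.pi,0,0])
    tilt=(Ro.from_matrix(m).inv()*Ro.from_euler('z',y)*Ro.from_rotvec([np.pi,0,0])).as_rotvec()
    print("pos",s["tool_pos"],"yaw",round(y0,3),"shift",q.inv().apply(np.array(p)-s["tool_pos"])/.03,"turn",np.degrees(tilt)/6)
E
python3 - <<'E'
from h import *
np.set_printoptions(precision=3,suppress=True)
snap("wrist","w1")
D=[]
for th in("saddle","paddle","jack"):
    l=eyes.place_of("wrist",th)
    z=dict(saddle=.039,paddle=.061,jack=0)[th]
    for d in l[:2]: print(th,np.round(d["xy"]),round(d["conf"],2),atz("wrist",d["xy"],z))
goto([.565,-.237,.2],-.467)
E
```

```text
saddle [250. 119.] 0.89 [ 0.624 -0.256  0.039]
paddle [240. 243.] 0.81 [ 0.499 -0.181  0.061]
paddle [215.  13.] 0.19 [ 0.729 -0.274  0.061]
jack [247. 176.] 0.9 [ 0.556 -0.22   0.   ]
pos [ 0.566 -0.239  0.218] yaw -0.468 shift [-0.059 -0.054  0.614] turn [ 0.003  0.004 -0.009]
```

View pics/w1.png

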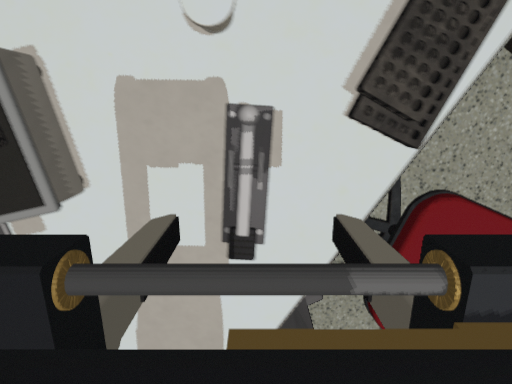

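The jack lies between the fingers. Its base-plate corners are at (226,103), (272,107), (264,243) and (222,241), the saddle at (249,115) and the paddle at (241,245).

```bash
python3 - <<'E'
from h import *
np.set_printoptions(precision=3,suppress=True)
c=[atz("wrist",p,.008) for p in((226,103),(272,107),(264,243),(222,241))]
print(np.array(c)[:,:2]); f=(c[0]+c[1])/2;b=(c[3]+c[2])/2;d=f-b
print("len",np.linalg.norm(d),"wid",np.linalg.norm(c[0]-c[1]),np.linalg.norm(c[2]-c[3]),"yaw",np.arctan2(d[1],d[0]))
u=d/np.linalg.norm(d); o=(f-.088*u+b+.100*u)/2;print("origin",o,"cheeks",o+.015*u,"saddle",o+.076*u,"paddle",o-.075*u)
s=atz("wrist",(249,115),.045);p=atz("wrist",(241,244),.061);e=s-p;print("sad/pad",s,p,np.linalg.norm(e[:2]),np.arctan2(e[1],e[0]))
eyes.read_camera("scene");eyes.read_camera("side")
for th in("lift_pad","shaker"):
    for cam in("scene","side"):
        l=eyes.place_of(cam,th)
        if l: print(th,cam,np.round(l[0]["xy"]),atz(cam,l[0]["xy"],.057 if th=="lift_pad" else 0))
E
```

```text
[[ 0.651 -0.24 ]
 [ 0.621 -0.289]
 [ 0.461 -0.198]
 [ 0.49  -0.147]]
len 0.184603330090765 wid 0.05707002339859424 0.058661528840284145 yaw -0.5189510070421225
origin [ 0.561 -0.222  0.008] cheeks [ 0.574 -0.229  0.008] saddle [ 0.627 -0.259  0.008] paddle [ 0.496 -0.184  0.008]
sad/pad [ 0.626 -0.26   0.045] [ 0.496 -0.183  0.061] 0.15075100054159513 -0.5348796613878002
lift_pad scene [234. 185.] [0.625 0.081 0.057]
lift_pad side [220. 187.] [0.633 0.068 0.057]
shaker scene [221. 183.] [0.751 0.047 0.   ]
shaker side [190. 191.] [0.743 0.043 0.   ]
```

{"fn": "apply_moves", "kwargs": {"steps": [0,0,0,0,0,0.55,100,0.05,-0.4,1,0,0,0,100,0,0,1,0,0,0,100,0,0,1,0,0,0,100,0,0,1,0,0,0,100,0,0,1,0,0,0,100,0,0,1,0,0,0,100,0,0,0.7,0,0,0,100,0,0,0,0,0,0,100], "grip_force": 30}}

```text
t: 5.6
tool_pos: [0.5686, -0.2287, 0.0117]
orientation: [-3.031, 0.82, 0.014]
force: [0.3, -0.6, -0.7]
opening: 0.093
gripper_force: 0.0
```

{"fn": "apply_moves", "kwargs": {"steps": [0,0,0,0,0,0,30,0,0,0,0,0,0,30,0,0,0,0,0,0,30,0,0,0,0,0,0,30,0,0,0,0,0,0,30,0,0,0,0,0,0,30,0,0,0,0,0,0,30,0,0,0,0,0,0,30,0,0,0,0,0,0,30,0,0,0,0,0,0,30], "grip_force": 30}}

```text
t: 6.43
tool_pos: [0.573, -0.2303, 0.0177]
orientation: [3.033, -0.819, -0.0]
force: [-0.5, -1.6, 2.2]
opening: 0.0381
gripper_force: 30.0
```

{"fn": "apply_moves", "kwargs": {"steps": [0,0,-0.5,0,0,0,30,0,0,-1,0,0,0,30,0,0,-1,0,0,0,30,0,0,-1,0,0,0,30,0,0,0,0,0,-0.8,30,0,0,0,0,0,-0.8,30,0,0,0,0,0,-0.75,30,0,0,0,0,0,0,30]}}

```text
t: 7.1
tool_pos: [0.572, -0.2295, 0.1211]
orientation: [-3.11, 0.434, 0.004]
force: [-0.2, 0.0, -7.5]
opening: 0.038
gripper_force: 30.0
```

{"fn": "apply_moves", "kwargs": {"steps": [-0.2,-0.5,0,0,0,0,30,-0.5,-0.85,0,0,0,0,30,-0.5,-0.9,0,0,0,0,30,-0.5,-0.9,0,0,0,0,30,-0.5,-0.9,0,0,0,0,30,-0.5,-0.9,0,0,0,0,30,-0.5,-0.9,0,0,0,0,30,-0.5,-0.9,0,0,0,0,30,-0.5,-0.9,0,0,0,0,30,-0.5,-0.9,0,0,0,0,30,-0.5,-0.9,0,0,0,0,30,-0.4,-0.85,0,0,0,0,30]}}

```text
t: 8.1
tool_pos: [0.4954, 0.1153, 0.1216]
orientation: [3.11, -0.445, -0.003]
force: [1.0, 0.3, -6.8]
opening: 0.0378
gripper_force: 30.0
```

{"fn": "apply_moves", "kwargs": {"steps": [0,0,0,0,0,0,30,0,0,0,0,0,0,30]}}

```text
t: 8.27
tool_pos: [0.496, 0.115, 0.1217]
orientation: [3.11, -0.439, -0.003]
force: [-1.0, -0.8, -7.3]
opening: 0.0379
gripper_force: 30.0
```

```bash
python3 - <<'E'
from h import *
np.set_printoptions(precision=3,suppress=True)
snap("wrist","w2")
for th in("saddle","paddle","lift_pad","shaker"):
    for d in eyes.place_of("wrist",th)[:1]: print(th,np.round(d["xy"],1),round(d["conf"],2),[atz("wrist",d["xy"],z) for z in (0,.057,.072,.141)])
goto([.496,.113,.117],-.28)
E
```

```text
saddle [258.8 128.9] 0.86 [array([0.545, 0.097, 0.   ]), array([0.549, 0.097, 0.057]), array([0.55 , 0.097, 0.072]), array([0.554, 0.096, 0.141])]
lift_pad [259.6   7.9] 0.86 [array([0.646, 0.067, 0.   ]), array([0.629, 0.072, 0.057]), array([0.625, 0.074, 0.072]), array([0.606, 0.08 , 0.141])]
shaker [255.8 238.2] 0.25 [array([0.436, 0.131, 0.   ]), array([0.462, 0.124, 0.057]), array([0.468, 0.122, 0.072]), array([0.499, 0.113, 0.141])]
pos [0.497 0.112 0.122] yaw -0.283 shift [-0.048 -0.005  0.179] turn [ 0.003  0.004 -0.031]
```

View pics/w2.png

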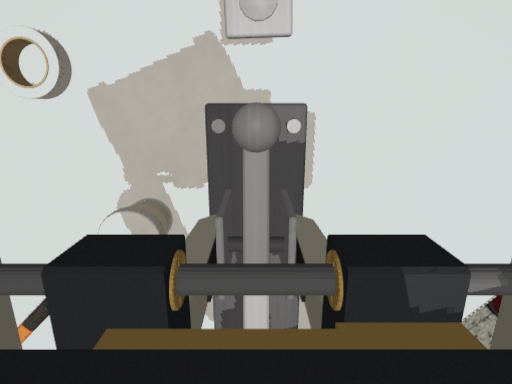

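The lug is at the top, with its front edge from (228,37) to (291,37) and its button near (258,4). The saddle is at (256,127), the jack is held straight, and the jack and lug look parallel.

```bash
python3 - <<'E'
from h import *
np.set_printoptions(precision=4,suppress=True)
im=cv2.imread('pics/w2.png')
l,r=atz("wrist",(226.5,36),.067),atz("wrist",(291.5,35.5),.067)
e=r-l;y=np.arctan2(e[1],e[0])+np.pi/2;u=np.array([np.cos(y),np.sin(y)])
print("edge w",np.linalg.norm(e),"yaw",y,"pad by edge",((l+r)/2)[:2]+.022*u)
print("button",atz("wrist",(258.5,3),.072)[:2])
print("saddle",atz("wrist",(256.5,127),.143)[:2])
s=robot.read_state();p=np.array(s["tool_pos"]);w=yaw();v=np.array([np.cos(w),np.sin(w)]);n=np.array([-v[1],v[0]])
d=atz("wrist",(256.5,127),.143)[:2]-p[:2];print("saddle rel tool fwd,left",d@v,d@n)
print("base front w",[atz("wrist",q,.112)[:2] for q in((206,104),(306,104))])
eyes.read_camera("side");eyes.read_camera("scene")
for th in("lift_pad","saddle"):
    for cam in("scene","side"):
        q=eyes.place_of(cam,th)
        if q: print(th,cam,q[0]["conf"],atz(cam,q[0]["xy"],.057 if th=="lift_pad" else .143)[:2])
E
```

```text
edge w 0.04475114622409996 yaw -0.27604509215093564 pad by edge [0.6317 0.0722]
button [0.6284 0.0734]
saddle [0.556  0.0959]
saddle rel tool fwd,left 0.060907004590906554 0.0005419645572300458
base front w [array([0.575 , 0.1209]), array([0.5588, 0.0652])]
lift_pad scene 0.62 [0.6336 0.0813]
saddle scene 0.44 [0.5571 0.0977]
```

{"fn": "apply_moves", "kwargs": {"steps": [0,0,0.8,0,0,0,30,0,0,0.9,0,0,0,30,0,0,0.9,0,0,0,30,0,0,0.5,0,0,0,30,0,0.06,0.25,0,0,0,30,0,0,0,0,0,0,30,0,0,0,0,0,0,30,0,0,0,0,0,0,30]}}

```text
t: 9.48
tool_pos: [0.4984, 0.1117, 0.0238]
orientation: [-3.11, 0.441, -0.004]
force: [-0.1, 0.1, -7.2]
opening: 0.0379
gripper_force: 30.0
```

```bash
python3 - <<'E'
from h import *
np.set_printoptions(precision=4,suppress=True)
goto([.5723,.0892,.0205],-.277)
snap("wrist","w3")
E
```

```text
pos [0.4984 0.1117 0.0238] yaw -0.281 shift [2.5751 0.0478 0.1112] turn [-0.0106 -0.0245 -0.0424]
```

View pics/w3.png

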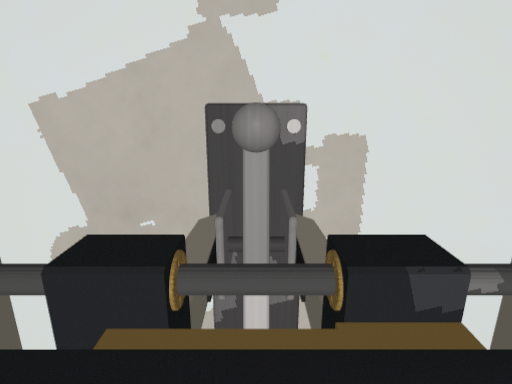

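The jack is lowered just above the table, lined up, with the lug out of view ahead. I'll slide in most of the way and look.

{"fn": "apply_moves", "kwargs": {"steps": [0,0.05,0.1,0,0,0,30,0.3,0,0,0,0,0,30,0.4,0,0,0,0,0,30,0.4,0,0,0,0,0,30,0.4,0,0,0,0,0,30,0.3,0,0,0,0,0,30,0.2,0,0,0,0,0,30,0,0,0,0,0,0,30,0,0,0,0,0,0,30]}}

```text
t: 10.28
tool_pos: [0.5541, 0.0934, 0.019]
orientation: [3.11, -0.441, -0.001]
force: [0.0, -0.1, -6.5]
opening: 0.0379
gripper_force: 30.0
```

```bash
python3 - <<'E'
from h import *
np.set_printoptions(precision=4,suppress=True)
goto([.5723,.0892,.0205],-.277)
im=snap("wrist","w4")
for th in("saddle","lift_pad"):
    for d in eyes.place_of("wrist",th)[:1]: print(th,np.round(d["xy"],1),round(d["conf"],2),atz("wrist",d["xy"],.057 if th=="lift_pad" else .042))
E
```

```text
pos [0.5541 0.0934 0.019 ] yaw -0.282 shift [ 0.6222 -0.0305 -0.0493] turn [ 0.0007  0.0041 -0.0435]
lift_pad [249.6  88.9] 0.77 [0.6288 0.0755 0.057 ]
```

View pics/w4.png

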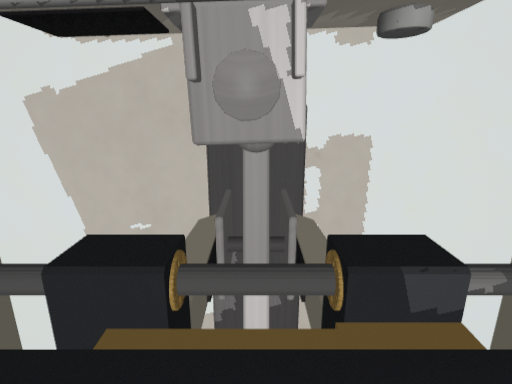

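Now the lug covers the saddle's front: button at (247,86), lug front edge from (193,141) to (306,141).

```bash
python3 - <<'E'
from h import *
np.set_printoptions(precision=4,suppress=True)
l,r=atz("wrist",(192,139.5),.067),atz("wrist",(306.5,139.5),.067)
e=r-l;y=np.arctan2(e[1],e[0])+np.pi/2;u=np.array([np.cos(y),np.sin(y)])
a=((l+r)/2)[:2]+.022*u;b=atz("wrist",(247,86),.071)[:2]
print("w",np.linalg.norm(e),"yaw",y,"pad by edge",a,"button",b)
s=robot.read_state();p=np.array(s["tool_pos"]);w=yaw();v=np.array([np.cos(w),np.sin(w)]);n=np.array([v[1],-v[0]])
S=p[:2]+.061*v;print("saddle",S)
for q in(a,b): print("fwd,right units",(q-S)@v/.03,(q-S)@n/.03)
E
```

```text
w 0.045762283169280965 yaw -0.2806883389973862 pad by edge [0.6308 0.0749] button [0.6291 0.0761]
saddle [0.612  0.0768]
fwd,right units 0.6213876223907092 -0.11609962276979736
fwd,right units 0.5550743912625657 -0.1370497354115361
```

{"fn": "apply_moves", "kwargs": {"steps": [0.3,-0.06,0,0,0,0,30,0.3,-0.06,0,0,0,0,30,0,0,0,0,0,0,30,0,0,0.05,0,0,0,30,0,0,0,0,0,0,30,0,0,0,0,0,0,30,0,0,0,0,0,0,70,0,0,0,0,0,0,75,0,0,0,0,0,0,75,0,0,0,0,0,0,75,0,0,0,0,0,0,75,0,0,0,0,0,0,75]}}

```text
t: 11.43
tool_pos: [0.5725, 0.092, 0.0178]
orientation: [-3.111, 0.44, -0.0]
force: [0.4, 0.5, -0.2]
opening: 0.069
gripper_force: 0.0
```

```bash
python3 - <<'E'
from h import *
np.set_printoptions(precision=4,suppress=True)
goto([.5723,.0892,.0205],-.277)
im=snap("wrist","w5")
E
```

```text
pos [0.5725 0.092  0.0178] yaw -0.281 shift [ 0.0183  0.0916 -0.0891] turn [-0.0011 -0.0027 -0.0403]
```

View pics/w5.png

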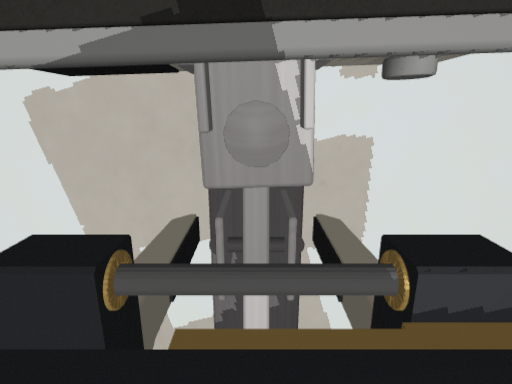

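{"fn": "apply_moves", "kwargs": {"steps": [0,0,-0.5,0,0,0,75,0,0,-0.9,0,0,0,75,0,0,-0.9,0,0,0,75,0,0,-0.9,0,0,0,75,-0.5,0,0,0,0,0,0,-0.9,0,0,0,0,0,0,-0.9,0,0,0,0,0,0,-0.7,0,0,0,0,0,0,0,0,0,0,0,0,0,0,0,0,0,0,0,0,0,0,0,0,0,0,0]}}

```text
t: 12.4
tool_pos: [0.4867, 0.1169, 0.1141]
orientation: [-3.11, 0.44, -0.002]
force: [-0.4, 0.4, 0.3]
opening: 0.0277
gripper_force: 0.0
```

```bash
python3 - <<'E'
from h import *
np.set_printoptions(precision=4,suppress=True)
s=robot.read_state();print(s["opening"],s["force"])
im=snap("wrist","w6")
for th in("saddle","paddle","lift_pad"):
    for d in eyes.place_of("wrist",th)[:1]: print(th,np.round(d["xy"],1),round(d["conf"],2),atz("wrist",d["xy"],dict(lift_pad=.057,saddle=.039,paddle=.061)[th]))
goto([.5725-.0865,.092+.025,.065],-.281)
E
```

```text
0.02769170660465938 [-0.4288  0.3634  0.2519]
paddle [256.9 202.2] 0.6 [0.4858 0.117  0.061 ]
pos [0.4867 0.1167 0.1137] yaw -0.282 shift [-0.0248 -0.0044  1.6231] turn [-0.0002 -0.0018 -0.0079]
```

View pics/w6.png

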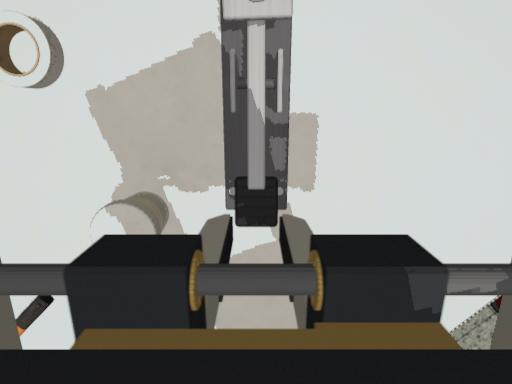

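The jack stands free with its saddle end under the lug, and the paddle, at (257,202), maps to within 1 mm of the tool's position. I'll press down in small steps.

{"fn": "apply_moves", "kwargs": {"steps": [0,0,0.4,0,0,0,0,0,0,0.5,0,0,0,0,0,0,0.4,0,0,0,0,0,0,0.2,0,0,0,0,0,0,0.2,0,0,0,0,0,0,0.2,0,0,0,0,0,0,0.2,0,0,0,0,0,0,0.2,0,0,0,0,0,0,0.2,0,0,0,0,0,0,0.2,0,0,0,0,0,0,0.2,0,0,0,0,0,0,0,0,0,0,0]}}

```text
t: 13.6
tool_pos: [0.486, 0.1172, 0.0274]
orientation: [-3.11, 0.44, 0.0]
force: [-9.5, -0.5, 16.1]
opening: 0.0003
gripper_force: 12.2
```

{"fn": "apply_moves", "kwargs": {"steps": [0,0,0.05,0,0,0,0,0,0,0.05,0,0,0,0,0,0,0,0,0,0,0,0,0,0,0,0,0,0]}}

```text
t: 13.93
tool_pos: [0.4863, 0.1172, 0.0265]
orientation: [-3.111, 0.44, 0.0]
force: [-17.0, -1.5, 32.4]
opening: 0.0005
gripper_force: 19.2
```

{"fn": "apply_moves", "kwargs": {"steps": [0,0,-0.05,0,0,0,0,0,0,0,0,0,0,0,0,0,0,0,0,0,0,0,0,0,0,0,0,0]}}

```text
t: 14.27
tool_pos: [0.4862, 0.1172, 0.0271]
orientation: [-3.11, 0.44, -0.0]
force: [-12.5, -1.6, 22.3]
opening: 0.0002
gripper_force: 15.1
```

```bash
python3 - <<'E'
from h import *
s=robot.read_state();print(s["tool_pos"],s["force"])
a=snap("side","d7");b=snap("scene","s7")
def crop(im,x,y):return cv2.resize(im[y:y+120,x:x+130],(400,370),interpolation=cv2.INTER_CUBIC)
cv2.imwrite('pics/c7.png',np.hstack([crop(a,150,130),crop(b,180,130)])[:,:,::-1])
E
```

```text
[0.48615644 0.11721284 0.02713902] [-12.47411673  -1.59226418  22.29846584]
```

View pics/c7.png

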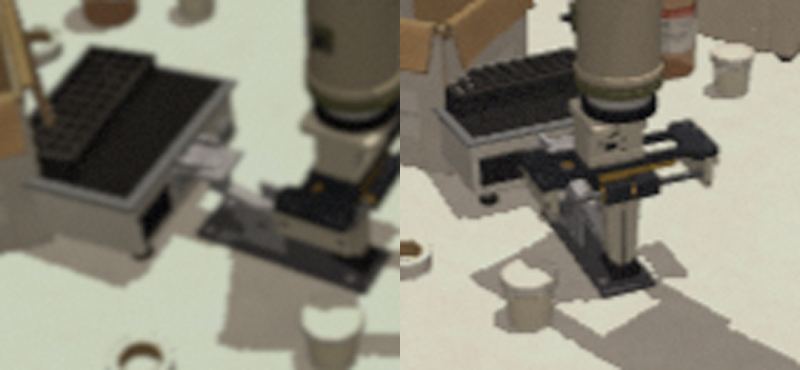

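The shaker's front is up on the saddle, the jack is flat and straight, the rack is in place, and the handle is held at z 27 mm (fully down is 26). I'm handing in.

```bash
python3 -c "
from plant import robot
print(robot.close_job())"
```

```text
the job is handed in; nothing more can be done
None
```

I handed the job in at about 14 s: the jack stands under the lift pad and pointing straight out, the arm is holding its handle down with about 22 N, the shaker's front is raised on the saddle, and the rack is still on it; no verdict came back.

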